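# Finish the pinwheel layer of thinner tins on the pallet slab

### The arm

A 7-joint arm with a two-finger parallel gripper is mounted at the origin on the work surface. World frame = base frame: x ahead of the robot, y to its left, z up, the work surface at z = 0. Lengths are in mm, angles in rad, forces in N, time in s.
With the tool pointing down it reaches from about 425 to 975 mm from the base axis. Payload 16.7 kg.
Tool frame: the origin (TCP) lies at the very end of the fingers, on their centre line; the grasp point (between the pads) lies 19 mm behind it; z points along the fingers, y is the direction in which the jaws open and shut (so a half turn about z gives the same grasp; the last joint's range is limited). The gripper opens to 85 mm and grips with 20 to 120 N. Pads are 22 mm wide; open, the fingers measure 114 mm over their backs; the gripper's body (76 mm by 85 mm) begins 54 mm behind the grasp point. The pads swing forward as they close: fully open they stand 13 mm farther back than shut.
Start: joints at [1.006, 0.426, 0.074, 1.606, -0.034, 1.111, -0.067], TCP at [271.995, -617.734, 231.302] pointing down, gripper open.
Joint ranges: [-2.85, 2.85], [-0.5, 2.14], [-1.23, 1.37], [0.21, 2.46], [-1.02, 4.16], [0.16, 2.05], [-2.73, 2.73]. Speed limits (rad/s): [1.89, 1.89, 2.39, 2.39, 3.01, 3.01, 3.01].

### API

Orientations are given as a unit quaternion [x, y, z, w].
In Python, from plant import ctrl, optics, workorder gives the robot as it stands.
- The arm moves only by the shell command python3 -m inch 'ROWS' [OPENING] [FORCE]. ROWS is a JSON object of lists of equal length, an entry for each row: "xyz": the shift along the tool's x, y, z in m, a list of three; "rot": the turn, a rotation vector about the tool's x, y, z in degrees, a list of three. A call has exactly 10 rows; each row is the pose to reach, as a shift and turn from the pose commanded when the call began, along the tool's axes at that moment; what a row does not reach only later rows make up. A row lasts 1/12 s, in which the tool goes at most 41.7 mm and 7.16 degrees, less where a joint would pass 70% of its speed; a pose out of reach is approached as far as the arm can. A call with a gripper value outside its range is refused whole. OPENING is the gripper's target within -1 to 1 (shut at 1, half-way at 0, fully open at -1), set as the call begins (- or left out, the last holds). The fingers move at their own pace and stop on an object; FORCE is the grip in N (left out, the last holds). Time passes only in rows, so rows that repeat a pose let the fingers close, or fill a call up. It gives the time, the measured TCP pose, the force and the opening at its end, in the units of the state.
- ctrl.read_state(): the state, without advancing time (a new reading comes with each control period).
- optics.grab_frame(name): name is "scene" or "top" or "wrist"; returns the picture (420x560x3 uint8, red, green, blue); there is no depth.
- optics.camera_params(name): a dict with "fx", "fy", "cx", "cy" (pixels), "position" and "rotation" of the camera in the world. Camera axes: x right, y down, z forward; pixel columns grow to the right and rows downward; lengths in mm; the calibration is good to about 2 mm. A picture is of the moment at which its call begins: read the wrist's pose just before it. camera_params takes no time and is no camera call; for the wrist camera it gives the pose at the moment of the call.
- workorder.finish_job(): hands the job in, once; it reports no verdict.
The state is a dict: "t": time; "joints": joint angles; "joint_velocities": joint speeds; "tau": joint torques, N m; "eef_pos": TCP position; "ee_rot": TCP orientation; "force": force on the tool from outside, world axes, zero at the start; "ft_torque": the same for the moment, N m; "grip_width": opening from 0.0 (shut) to 1.0 (fully open).
Only numpy, scipy, OpenCV 4.12 (cv2) and the standard library are available. Lean on these libraries where they do the work, as an engineer would, in place of code of your own. Each camera call takes 0.05 s, during which the arm holds its last target. There are 200 camera calls.

### The job

Finish the layer of tins on the small pallet slab: stand each of the three loose red tins squarely on one of the three empty painted outlines, lengthways along it, so that with the tin already there they form the pinwheel, all upright and flat on the deck inside the lip. The tins have carrying bars to lift them by; set them down rather than dropping them, leave the first tin in its place, and leave everything else on the bench alone.

Things in the scene. Friction and masses are not known exactly. Their poses are not given: they have to be found in the camera images.
- slab: small plywood pallet slab, fixed, 196 x 196 mm, origin under its centre, z up. Deck 30 mm above the table, with a dark lip 10 mm wide and 7 mm high on all four edges (176 x 176 mm inside). Four painted outlines on it make a pinwheel; they lie 8 mm apart and 8 mm from the lip.
- place_a (a point): centre of a white painted outline (96 x 56 mm, the footprint of a tin) on the slab's deck, at deck height. The outline's long side runs along the slab's x. A tin (tin0) already stands here.
- place_b (a point): centre of a white painted outline (96 x 56 mm, the footprint of a tin) on the slab's deck, at deck height. The outline's long side runs along the slab's y. Empty at the start.
- place_c (a point): centre of a white painted outline (96 x 56 mm, the footprint of a tin) on the slab's deck, at deck height. The outline's long side runs along the slab's x. Empty at the start.
- place_d (a point): centre of a white painted outline (96 x 56 mm, the footprint of a tin) on the slab's deck, at deck height. The outline's long side runs along the slab's y. Empty at the start.
- tin0_mid (a point): red rectangular tin, upright, 96 (x) x 56 (y) x 75 mm, total height 113 with its black carrying bar, 0.3 kg. Already on place_a. Point: its middle, 56.5 mm above its foot. Bar: along x, 40 long, 14 wide, 14 thick, its centre 49.5 mm above the point; 24 mm free below it over the lid, on posts 16 mm either side. Held by the bar it can swing. A flat cap (6 mm high) 34 mm out on +x.
- tin1_mid (a point): red rectangular tin, upright, 96 (x) x 56 (y) x 75 mm, total height 113 with its black carrying bar, 0.3 kg. Loose on the table; the three loose tins are alike. Point: its middle, 56.5 mm above its foot. Bar: along x, 40 long, 14 wide, 14 thick, its centre 49.5 mm above the point; 24 mm free below it over the lid, on posts 16 mm either side. Held by the bar it can swing. A flat cap (6 mm high) 34 mm out on +x.
- tin2_mid (a point): red rectangular tin, upright, 96 (x) x 56 (y) x 75 mm, total height 113 with its black carrying bar, 0.3 kg. Loose on the table; the three loose tins are alike. Point: its middle, 56.5 mm above its foot. Bar: along x, 40 long, 14 wide, 14 thick, its centre 49.5 mm above the point; 24 mm free below it over the lid, on posts 16 mm either side. Held by the bar it can swing. A flat cap (6 mm high) 34 mm out on +x.
- tin3_mid (a point): red rectangular tin, upright, 96 (x) x 56 (y) x 75 mm, total height 113 with its black carrying bar, 0.3 kg. Loose on the table; the three loose tins are alike. Point: its middle, 56.5 mm above its foot. Bar: along x, 40 long, 14 wide, 14 thick, its centre 49.5 mm above the point; 24 mm free below it over the lid, on posts 16 mm either side. Held by the bar it can swing. A flat cap (6 mm high) 34 mm out on +x.
- jar: bystander: small amber glass jar, 56 mm across, 70 mm tall; origin under its middle. To be left alone.
- paint_can: bystander: round paint can, blue label, 90 mm across, 100 mm tall; origin under its middle. To be left alone.
- screwdriver: bystander: screwdriver lying down, 160 mm long; origin under its middle. To be left alone.
- brush: bystander: paint brush lying down, 200 mm long; origin under its middle. To be left alone.
- tape: bystander: roll of paper tape lying flat, 90 mm across, 25 mm high; origin under its middle. To be left alone.
- carton: bystander: brown carton 110 x 75 x 55 mm; origin under its middle. To be left alone.
- pot: bystander: open aluminium pot, 80 mm across, 80 mm tall; origin under its middle. To be left alone.

How it is judged (in metres and radians):
At the end, for the whole second after the job is handed in: All four outlines carry a tin (tin0 still on place_a; any of the three others on each of b, c, d): tin centre within 10 mm of the outline's centre horizontally, long side within 0.12 rad of the outline's (either way round), upright within 0.06 rad, foot within 4 mm of the deck, at rest (horizontal distance between tin0_mid and place_a below 0.01 m and angle between the x axis of tin0_mid and the x axis of slab, either way round below 0.12 rad and angle between tin0_mid's own z axis and vertical below 0.06 rad and z of tin0_mid in the frame of slab below 0.0905 m and ((horizontal distance between tin1_mid and place_b below 0.01 m and angle between the x axis of tin1_mid and the y axis of slab, either way round below 0.12 rad and angle between tin1_mid's own z axis and vertical below 0.06 rad and z of tin1_mid in the frame of slab below 0.0905 m) or (horizontal distance between tin2_mid and place_b below 0.01 m and angle between the x axis of tin2_mid and the y axis of slab, either way round below 0.12 rad and angle between tin2_mid's own z axis and vertical below 0.06 rad and z of tin2_mid in the frame of slab below 0.0905 m) or (horizontal distance between tin3_mid and place_b below 0.01 m and angle between the x axis of tin3_mid and the y axis of slab, either way round below 0.12 rad and angle between tin3_mid's own z axis and vertical below 0.06 rad and z of tin3_mid in the frame of slab below 0.0905 m)) and ((horizontal distance between tin1_mid and place_c below 0.01 m and angle between the x axis of tin1_mid and the x axis of slab, either way round below 0.12 rad and angle between tin1_mid's own z axis and vertical below 0.06 rad and z of tin1_mid in the frame of slab below 0.0905 m) or (horizontal distance between tin2_mid and place_c below 0.01 m and angle between the x axis of tin2_mid and the x axis of slab, either way round below 0.12 rad and angle between tin2_mid's own z axis and vertical below 0.06 rad and z of tin2_mid in the frame of slab below 0.0905 m) or (horizontal distance between tin3_mid and place_c below 0.01 m and angle between the x axis of tin3_mid and the x axis of slab, either way round below 0.12 rad and angle between tin3_mid's own z axis and vertical below 0.06 rad and z of tin3_mid in the frame of slab below 0.0905 m)) and ((horizontal distance between tin1_mid and place_d below 0.01 m and angle between the x axis of tin1_mid and the y axis of slab, either way round below 0.12 rad and angle between tin1_mid's own z axis and vertical below 0.06 rad and z of tin1_mid in the frame of slab below 0.0905 m) or (horizontal distance between tin2_mid and place_d below 0.01 m and angle between the x axis of tin2_mid and the y axis of slab, either way round below 0.12 rad and angle between tin2_mid's own z axis and vertical below 0.06 rad and z of tin2_mid in the frame of slab below 0.0905 m) or (horizontal distance between tin3_mid and place_d below 0.01 m and angle between the x axis of tin3_mid and the y axis of slab, either way round below 0.12 rad and angle between tin3_mid's own z axis and vertical below 0.06 rad and z of tin3_mid in the frame of slab below 0.0905 m)) and linear speed of each of tin0, tin1, tin2, tin3 below 0.02 m/s); the robot touches nothing.
It fails at once if a bystander is moved more than 40 mm or knocked over (distance of any of jar, paint_can, screwdriver, brush, tape, carton, pot from where it was at the start of the episode above 0.04 m or angle between any of jar, paint_can, pot's own z axis and vertical above 0.5 rad).
It fails at once if a tin is dropped: let go (or left standing) with its foot more than 15 mm higher than the slab's deck ((z of tin1_mid in the frame of slab above 0.1015 m and contact force between the fingers and tin1 below 0.2 N) or (z of tin2_mid in the frame of slab above 0.1015 m and contact force between the fingers and tin2 below 0.2 N) or (z of tin3_mid in the frame of slab above 0.1015 m and contact force between the fingers and tin3 below 0.2 N)).
It also fails if it takes over 72 s, if anything falls off the work surface, if the arm or the gripper's body presses on something with over 40 N, if the wrist force passes 120 N, or if a joint passes its speed limit or range.

## Working session

There is one attempt and no reset: what is moved stays moved. The work goes in short steps, Python scripts to look and compute and a shell command to move; the robot and the scene stay as the last step left them, time stands still between calls to the robot, and variables do not carry over. Pictures are saved under pics/ and viewed, about 8 in all and at most 12, crops included, and the job is handed in when it is done.

```bash
ls; mkdir -p pics
python3 - <<'E'
from plant import ctrl, optics
import cv2, numpy as np
s=ctrl.read_state(); print({k:np.round(v,3).tolist() for k,v in s.items()})
for n in ("top","scene"):
    p=optics.camera_params(n); print(n,{k:np.round(v,3).tolist() for k,v in p.items()})
    cv2.imwrite(f"pics/{n}0.png",optics.grab_frame(n)[:,:,::-1])
E
```

```text
pics
{'t': 0.0, 'joints': [1.007, 0.427, 0.074, 1.607, -0.034, 1.111, -0.067], 'joint_velocities': [0.001, 0.001, -0.001, -0.0, -0.001, 0.001, -0.0], 'tau': [0.001, -94.979, 3.762, -46.351, 0.019, 0.01, -0.0], 'eef_pos': [271.834, -617.381, 230.635], 'ee_rot': [0.979, 0.206, -0.0, -0.001], 'force': [-0.06, -0.535, -0.171], 'ft_torque': [0.004, 0.011, -0.017], 'grip_width': 0.998}
top {'fx': 421.569, 'fy': 421.569, 'cx': 277.019, 'cy': 210.259, 'position': [455.13, 25.851, 1158.368], 'rotation': [-0.705, 0.709, -0.023, 0.027]}
scene {'fx': 416.306, 'fy': 416.306, 'cx': 276.962, 'cy': 209.407, 'position': [883.714, -558.156, 956.348], 'rotation': [0.908, 0.269, -0.089, -0.308]}
```

View pics/top0.png

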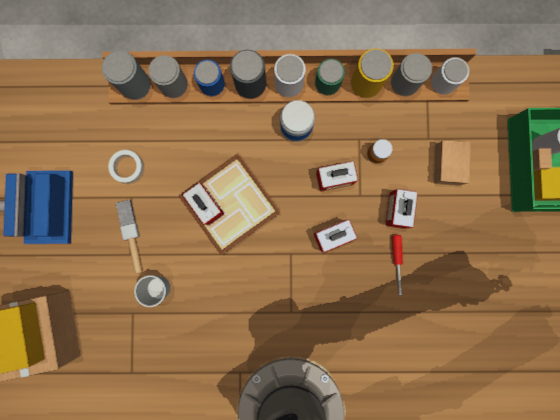

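View pics/scene0.png

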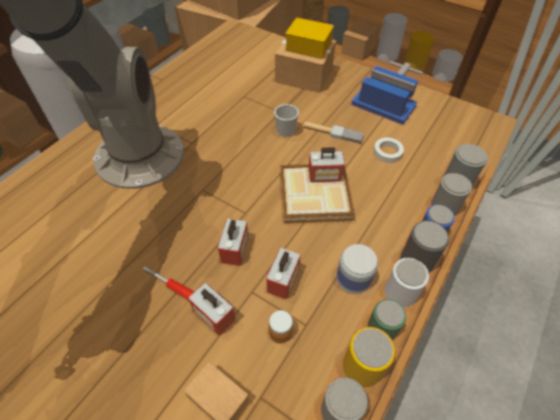

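```bash
cat > h.py <<'E'
import cv2, numpy as np
from scipy.spatial.transform import Rotation as R
from plant import ctrl, optics
def cast(p,uv,z):
    uv=np.atleast_2d(np.float64(uv)); d=np.c_[(uv[:,0]-p["cx"])/p["fx"],(uv[:,1]-p["cy"])/p["fy"],np.ones(len(uv))]
    d=R.from_quat(p["rotation"]).apply(d); c=np.array(p["position"]); return (c+d*((z-c[2])/d[:,2])[:,None])[:,:2]
def proj(p,X):
    x=R.from_quat(p["rotation"]).inv().apply(np.atleast_2d(X)-np.array(p["position"]))
    return np.c_[x[:,0]/x[:,2]*p["fx"]+p["cx"],x[:,1]/x[:,2]*p["fy"]+p["cy"]]
def rect(p,cnt,z):
    q=cast(p,cnt.reshape(-1,2),z).astype(np.float32); (c,wh,a)=cv2.minAreaRect(q)
    if wh[0]<wh[1]: a+=90
    return np.array(c),sorted(wh)[::-1],(a+90)%180-90
E
python3 - <<'E'
from h import *
p=optics.camera_params("top"); im=cv2.imread("pics/top0.png"); hsv=cv2.cvtColor(im,cv2.COLOR_BGR2HSV)
print("down axis",R.from_quat(p["rotation"]).as_matrix().round(3).tolist())
H,S,V=cv2.split(hsv)
white=((S<60)&(V>150)).astype(np.uint8)*255
yel=((H>15)&(H<32)&(S>40)&(V>190)).astype(np.uint8)*255
for nm,m,z in(("white",white,75),("yel",yel,30)):
    m=cv2.morphologyEx(m,cv2.MORPH_CLOSE,np.ones((3,3)))
    for c in cv2.findContours(m,cv2.RETR_EXTERNAL,cv2.CHAIN_APPROX_NONE)[0]:
        if cv2.contourArea(c)>150 and 90<c[:,0,1].mean()<260 and 170<c[:,0,0].mean()<420:
            zz=105 if nm=="white" and c[:,0,0].mean()<220 else z
            r=rect(p,c,zz); print(nm,c[:,0].mean(0).round(),np.round(r[0],1),np.round(r[1],1),round(r[2],1))
E
```

```text
down axis [[-0.005, -0.998, 0.07], [-1.0, 0.006, 0.005], [-0.005, -0.07, -0.998]]
white [336. 235.] [ 466.2 -120. ] [91.7 51. ] -67.7
white [405. 208.] [ 536.6 -297.8] [91.5 51.9] -8.5
white [203. 203.] [551.  218.5] [90.8 59.9] 36.8
white [234. 204.] [549.2 154.5] [157.5 156.7] -54.2
white [338. 174.] [ 625.  -126.6] [91.6 51.1] -79.0
white [382. 148.] [ 692.1 -243.8] [49.3 47.4] 89.6
white [298. 116.] [777.1 -24.9] [83.7 82.6] 89.6
yel [234. 205.] [552.8 160.1] [172.4 172.3] 35.9
```

Run:
```python
from h import *
im=cv2.imread("pics/top0.png")[140:265,170:430]
cv2.imwrite("pics/crop0.png",cv2.resize(im,None,fx=3,fy=3,interpolation=cv2.INTER_CUBIC))
```

```text
(no output)
```

View pics/crop0.png

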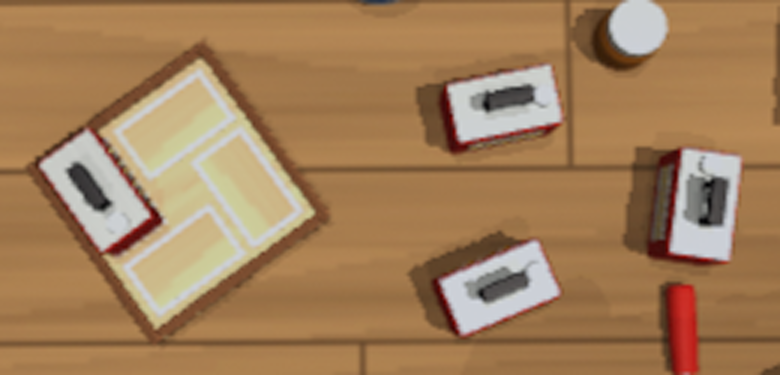

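Run:
```python
from h import *
p=optics.camera_params("top")
f=lambda L:np.array(L)/3+[170,140]-1/3
k=cast(p,f([(200,43),(328,215),(157,342),(30,165)]),37); print(k.round(1).tolist(),k.mean(0)); d=k[0]-k[3];print(np.linalg.norm(np.diff(k,axis=0),axis=1))
print("outlines",cast(p,f([(175,120),(250,187),(185,262)]),30).round(1).tolist())
c=k.mean(0)
for a in (36.,):
    u=np.array([np.cos(np.deg2rad(a)),np.sin(np.deg2rad(a))]);v=np.array([-u[1],u[0]])
    o=cast(p,f([(175,120),(250,187),(185,262)]),30)-c; print(np.c_[o@u,o@v].round(1)); print(((np.array([551,218.5])-c)@np.c_[u,v]).round(1))
s=ctrl.read_state(); print(R.from_quat(s["ee_rot"]).as_matrix().round(3).tolist()); 
w=optics.camera_params("wrist"); T=R.from_quat(s["ee_rot"]).inv(); print("cam in tool",T.apply(np.array(w["position"])-s["eef_pos"]).round(1),(T*R.from_quat(w["rotation"])).as_matrix().round(3).tolist(),w["fx"])
```

```text
[[686.5, 140.2], [531.1, 26.2], [419.6, 177.9], [577.4, 291.8]] [553.64283769 159.03419342]
[192.76662202 188.24962407 194.65574385]
outlines [[618.0, 163.3], [557.1, 95.9], [490.3, 154.1]]
[[ 54.6 -34.4]
 [-34.3 -53.1]
 [-54.2  33.2]]
[32.8 49.7]
[[0.915, 0.403, -0.001], [0.403, -0.915, 0.001], [-0.0, -0.001, -1.0]]
cam in tool [  71.8   -1.1 -142.6] [[0.001, -0.959, -0.283], [1.0, 0.001, -0.002], [0.002, -0.283, 0.959]] 292.5647145439765
```

```bash
cat >> h.py <<'E'
def plan(x,y,z,ang):
    s=ctrl.read_state(); M=R.from_quat(s["ee_rot"]).as_matrix(); a=np.degrees(np.arctan2(M[1,0],M[0,0]))
    d=M.T@(np.array([x,y,z])-s["eef_pos"]); r=-((ang-a+180)%360-180)
    print("t",round(s["t"],2),"pos",np.round(s["eef_pos"],1),"ang",round(a,1),"tilt",np.degrees(np.arccos(-M[2,2])).round(2),"F",np.round(s["force"],1),"w",round(s["grip_width"],3)); print("-> shift m",np.round(d/1000,4),"rotz",round(r,1))
def look(name,show=True,z0=0):
    p=optics.camera_params("wrist"); im=optics.grab_frame("wrist")[:,:,::-1].copy(); cv2.imwrite(f"pics/{name}.png",im)
    H,S,V=cv2.split(cv2.cvtColor(im,cv2.COLOR_BGR2HSV)); m=((S<60)&(V>150)).astype(np.uint8)*255
    m=cv2.morphologyEx(m,cv2.MORPH_CLOSE,np.ones((5,5)))
    for c in cv2.findContours(m,cv2.RETR_EXTERNAL,cv2.CHAIN_APPROX_NONE)[0]:
        if cv2.contourArea(c)>1000:
            r=rect(p,c,75+z0); print("white",c[:,0].mean(0).round(),np.round(r[0],1),np.round(r[1],1),round(r[2],1))
    return p,im
E
python3 -m inch '{"xyz":[[0.02,-0.01,0],[0.058,-0.029,0],[0.096,-0.048,0],[0.134,-0.067,0],[0.172,-0.086,0],[0.21,-0.105,0],[0.248,-0.124,0],[0.286,-0.143,0],[0.324,-0.162,0],[0.345,-0.172,0]],"rot":[[0,0,3],[0,0,7],[0,0,11],[0,0,15],[0,0,19],[0,0,23],[0,0,27],[0,0,30],[0,0,32],[0,0,32.3]]}' -0.3 60
python3 - <<'E'
from h import *
plan(536.6,-297.8,230,-8.5)
look("w1")
E
```

```text
t: 0.93
eef_pos: [520.6, -317.5, 231.1]
ee_rot: [0.997, -0.074, 0.0, -0.001]
force: [1.5, -0.5, -0.2]
grip_width: 0.65
t 0.93 pos [ 520.6 -317.5  231.1] ang -8.5 tilt 0.06 F [ 1.5 -0.5 -0.2] w 0.65
-> shift m [ 0.0129 -0.0219  0.0012] rotz -0.0
white [111. 269.] [ 465.2 -117.1] [91.1 49.6] -68.0
white [255. 182.] [ 536.4 -295. ] [89.3 50.3] -8.4
white [ 66. 121.] [ 624.5 -123.5] [90.8 50.2] -78.8
white [171.  25.] [ 687.8 -245.1] [51.  43.5] 81.5
```

View pics/w1.png

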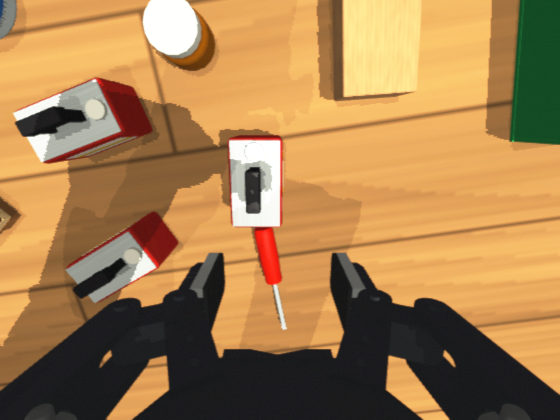

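```bash
python3 -m inch '{"xyz":[[0.008,-0.015,0.01],[0.0126,-0.023,0.03],[0.0126,-0.023,0.055],[0.0126,-0.023,0.08],[0.0126,-0.023,0.105],[0.0126,-0.023,0.125],[0.0126,-0.023,0.138],[0.0126,-0.023,0.144],[0.0126,-0.023,0.144],[0.0126,-0.023,0.144]],"rot":[[0,0,0],[0,0,0],[0,0,0],[0,0,0],[0,0,0],[0,0,0],[0,0,0],[0,0,0],[0,0,0],[0,0,0]]}' -0.3 60
python3 -m inch '{"xyz":[[0,0,0],[0,0,0],[0,0,0],[0,0,0],[0,0,0],[0,0,0],[0,0,0],[0,0,0],[0,0,0],[0,0,0]],"rot":[[0,0,0],[0,0,0],[0,0,0],[0,0,0],[0,0,0],[0,0,0],[0,0,0],[0,0,0],[0,0,0],[0,0,0]]}' 1 80
python3 -m inch '{"xyz":[[0,0,-0.005],[0,0,-0.015],[0,0,-0.03],[0,0,-0.045],[0,0,-0.06],[0,0,-0.075],[0,0,-0.09],[0,0,-0.105],[0,0,-0.115],[0,0,-0.12]],"rot":[[0,0,0],[0,0,0],[0,0,0],[0,0,0],[0,0,0],[0,0,0],[0,0,0],[0,0,0],[0,0,0],[0,0,0]]}'
python3 - <<'E'
from h import *
c=np.array([553.6,159]);a=np.deg2rad(36);u=np.array([np.cos(a),np.sin(a)]);v=np.array([-u[1],u[0]])
for n,(i,j) in dict(P1=(52,-32),P2=(-32,-52),P3=(-52,32)).items(): print(n,(c+i*u+j*v).round(1))
plan(*(c-32*u-52*v),207,36)
E
```

```text
t: 1.82
eef_pos: [534.6, -300.7, 87.9]
ee_rot: [0.997, -0.074, 0.0, 0.0]
force: [0.2, -0.9, -0.1]
grip_width: 0.648
t: 2.65
eef_pos: [534.8, -300.3, 88.0]
ee_rot: [0.997, -0.074, 0.001, -0.0]
force: [-0.8, 2.3, 6.8]
grip_width: 0.151
t: 3.48
eef_pos: [534.7, -300.8, 209.3]
ee_rot: [0.997, -0.075, 0.001, 0.0]
force: [0.2, -0.4, -4.0]
grip_width: 0.147
P1 [614.5 163.7]
P2 [558.3  98.1]
P3 [492.7 154.3]
t 3.48 pos [ 534.7 -300.8  209.3] ang -8.5 tilt 0.11 F [ 0.2 -0.4 -4. ] w 0.147
-> shift m [-0.0359 -0.398   0.002 ] rotz -44.5
```

```bash
python3 -m inch '{"xyz":[[-0.001,-0.008,0],[-0.002,-0.025,0],[-0.004,-0.045,0],[-0.006,-0.07,0],[-0.009,-0.095,0],[-0.011,-0.12,0],[-0.013,-0.145,0],[-0.015,-0.17,0],[-0.017,-0.19,0],[-0.018,-0.2,0]],"rot":[[0,0,-1],[0,0,-4],[0,0,-8],[0,0,-13],[0,0,-19],[0,0,-25],[0,0,-31],[0,0,-37],[0,0,-42],[0,0,-44.5]]}'
python3 - <<'E'
from h import *
plan(558.3,98.1,207,36)
E
```

```text
t: 4.32
eef_pos: [545.6, -95.5, 206.5]
ee_rot: [0.949, 0.314, -0.0, -0.001]
force: [0.8, 0.7, -2.2]
grip_width: 0.147
t 4.32 pos [545.6 -95.5 206.5] ang 36.6 tilt 0.1 F [ 0.8  0.7 -2.2] w 0.147
-> shift m [ 0.1256 -0.1479 -0.0002] rotz 0.6
```

```bash
python3 -m inch '{"xyz":[[0.006,-0.007,0],[0.02,-0.024,0],[0.038,-0.045,0],[0.058,-0.069,0],[0.078,-0.092,0],[0.096,-0.113,0],[0.11,-0.13,0],[0.12,-0.142,0],[0.126,-0.148,0],[0.126,-0.148,0]],"rot":[[0,0,0],[0,0,0],[0,0,0.3],[0,0,0.6],[0,0,0.6],[0,0,0.6],[0,0,0.6],[0,0,0.6],[0,0,0.6],[0,0,0.6]]}'
python3 - <<'E'
from h import *
look("w2"); plan(558.3,98.1,117,36)
E
```

```text
t: 5.15
eef_pos: [561.1, 95.5, 206.9]
ee_rot: [0.953, 0.304, -0.0, -0.0]
force: [-0.4, -0.2, -3.8]
grip_width: 0.147
white [487. 273.] [ 625.  -125.4] [92.5 50.1] -78.8
white [253. 112.] [615.2 162.4] [82.8 48.2] -54.0
white [157. 160.] [523.4 211.8] [168.5  82.8] 54.1
white [525.  84.] [767.5 -18.9] [89.1 59.4] 50.6
t 5.2 pos [561.1  93.8 206.9] ang 35.4 tilt 0.04 F [-0.4 -0.5 -3.6] w 0.148
-> shift m [ 0.0002 -0.0052  0.0899] rotz -0.6
```

View pics/w2.png

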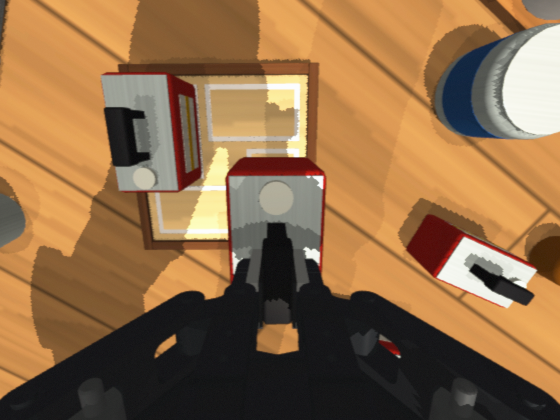

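Run:
```python
from h import *
p=optics.camera_params("wrist"); im=cv2.imread("pics/w2.png"); 
H,S,V=cv2.split(cv2.cvtColor(im,cv2.COLOR_BGR2HSV))
m=((S<60)&(V>150)).astype(np.uint8)*255
x0,y0,x1,y1=195,70,312,146
mm=np.zeros_like(m); mm[y0:y1,x0:x1]=m[y0:y1,x0:x1]
q=cast(p,np.argwhere(mm)[:,::-1],30).astype(np.float32); r=cv2.minAreaRect(q); print("P1",r)
k=cast(p,[(120,64),(318,62),(145,250)],37);print(k.round(1)); print(np.degrees(np.arctan2(*(k[1]-k[0])[::-1])),np.linalg.norm(k[1]-k[0]), ((k[1]+k[2])/2).round(1))
t=cast(p,[(228,174),(325,174)],30+0);
# held tin: lid top edge & cap at lid height (TCP-12)
zl=206.9-12; e=cast(p,[(228,175),(325,175),(276.5,198)],zl); print("held lid front edge",e.round(1), "cap vs TCP in tool", R.from_quat(ctrl.read_state()["ee_rot"]).inv().apply(np.r_[e[2]-np.array(ctrl.read_state()["eef_pos"])[:2],0]).round(1))
plan(558.3,98.1,117,36)
```

```text
P1 ((611.7444458007812, 168.401611328125), (56.0654411315918, 105.83990478515625), 36.04312515258789)
[[577.2 294.1]
 [689.8 138.5]
 [417.2 181.3]]
-54.107492328804575 192.0347793408736 [553.5 159.9]
held lid front edge [[583.4 143.2]
 [613.2 101.2]
 [588.1 114.9]] cap vs TCP in tool [34.2 -1.6 -0. ]
t 5.2 pos [561.1  93.8 206.9] ang 35.4 tilt 0.04 F [-0.4 -0.5 -3.6] w 0.148
-> shift m [ 0.0002 -0.0052  0.0899] rotz -0.6
```

```bash
python3 -m inch '{"xyz":[[0.0001,-0.003,0.005],[0.0003,-0.0055,0.013],[0.0003,-0.0055,0.024],[0.0003,-0.0055,0.036],[0.0003,-0.0055,0.048],[0.0003,-0.0055,0.06],[0.0003,-0.0055,0.068],[0.0003,-0.0055,0.072],[0.0003,-0.0055,0.072],[0.0003,-0.0055,0.072]],"rot":[[0,0,-0.3],[0,0,-0.6],[0,0,-0.6],[0,0,-0.6],[0,0,-0.6],[0,0,-0.6],[0,0,-0.6],[0,0,-0.6],[0,0,-0.6],[0,0,-0.6]]}'
python3 - <<'E'
from h import *
plan(558.3,98.5,118,36)
E
```

```text
t: 6.03
eef_pos: [558.4, 98.5, 135.3]
ee_rot: [0.951, 0.309, -0.0, -0.0]
force: [-0.0, 1.0, -2.3]
grip_width: 0.148
t 6.03 pos [558.4  98.5 135.3] ang 36.0 tilt 0.01 F [-0.   1.  -2.3] w 0.148
-> shift m [-0.0001 -0.      0.0173] rotz -0.0
```

```bash
python3 -m inch '{"xyz":[[0,0,0.002],[0,0,0.005],[0,0,0.008],[0,0,0.011],[0,0,0.013],[0,0,0.015],[0,0,0.0165],[0,0,0.0175],[0,0,0.0175],[0,0,0.0175]],"rot":[[0,0,0],[0,0,0],[0,0,0],[0,0,0],[0,0,0],[0,0,0],[0,0,0],[0,0,0],[0,0,0],[0,0,0]]}'
python3 -m inch '{"xyz":[[0,0,0],[0,0,0],[0,0,0],[0,0,0],[0,0,0],[0,0,0],[0,0,0],[0,0,0],[0,0,0],[0,0,0]],"rot":[[0,0,0],[0,0,0],[0,0,0],[0,0,0],[0,0,0],[0,0,0],[0,0,0],[0,0,0],[0,0,0],[0,0,0]]}' 0.3
python3 -m inch '{"xyz":[[0,0,-0.004],[0,0,-0.012],[0,0,-0.022],[0,0,-0.034],[0,0,-0.048],[0,0,-0.062],[0,0,-0.076],[0,0,-0.088],[0,0,-0.097],[0,0,-0.1]],"rot":[[0,0,0],[0,0,0],[0,0,0],[0,0,0],[0,0,0],[0,0,0],[0,0,0],[0,0,0],[0,0,0],[0,0,0]]}'
python3 - <<'E'
from h import *
plan(624.7,-125.2,217,101.1)
look("w3",z0=30)
E
```

```text
t: 6.87
eef_pos: [558.3, 98.5, 118.1]
ee_rot: [0.951, 0.309, 0.0, -0.0]
force: [-3.0, 0.2, 2.4]
grip_width: 0.144
t: 7.7
eef_pos: [558.3, 98.5, 117.9]
ee_rot: [0.951, 0.309, 0.0, -0.0]
force: [-0.3, 0.2, -0.1]
grip_width: 0.349
t: 8.53
eef_pos: [558.9, 98.6, 220.0]
ee_rot: [0.951, 0.309, 0.001, 0.0]
force: [-0.1, 0.4, -0.5]
grip_width: 0.348
t 8.53 pos [558.9  98.6 220. ] ang 36.0 tilt 0.14 F [-0.1  0.4 -0.5] w 0.348
-> shift m [-0.0782  0.2198  0.003 ] rotz -65.1
white [480. 269.] [624.1 -97.4] [82.6 44.8] -78.8
white [258. 113.] [614.8 160.8] [74.7 42.8] -54.0
white [202. 175.] [553. 163.] [153.7 153. ] 36.0
white [521.  90.] [754.7  -4.9] [79.3 60.2] 51.1
```

```bash
python3 -m inch '{"xyz":[[-0.006,0.018,0],[-0.018,0.05,0],[-0.03,0.085,0],[-0.042,0.12,0],[-0.054,0.152,0],[-0.065,0.182,0],[-0.073,0.205,0],[-0.078,0.219,0.003],[-0.078,0.22,0.003],[-0.078,0.22,0.003]],"rot":[[0,0,-4],[0,0,-11],[0,0,-18],[0,0,-25],[0,0,-32],[0,0,-39],[0,0,-46],[0,0,-53],[0,0,-60],[0,0,-65.1]]}' -0.1
python3 - <<'E'
from h import *
look("w4"); plan(624.6,-125.4,88,101.1)
E
```

```text
t: 9.42
eef_pos: [624.0, -127.0, 213.5]
ee_rot: [0.634, 0.773, -0.0, -0.001]
force: [-0.1, 0.5, -0.6]
grip_width: 0.551
white [542. 360.] [ 962.3 -266.6] [95.2 57.6] -63.5
white [547. 245.] [ 902.9 -120. ] [65.3 33.3] -63.5
white [278. 198.] [ 624.6 -124.3] [89.6 50.4] -78.8
white [120. 157.] [ 465.7 -117.7] [90.  50.7] -67.8
white [473. 122.] [788.8 -18.7] [92.3 88.7] 89.9
t 9.47 pos [ 624.  -126.2  213.7] ang 101.7 tilt 0.09 F [-0.6  1.   0.5] w 0.55
-> shift m [0.0006 0.001  0.1257] rotz 0.6
```

```bash
python3 -m inch '{"xyz":[[0.0006,0.001,0.008],[0.0006,0.001,0.025],[0.0006,0.001,0.045],[0.0006,0.001,0.065],[0.0006,0.001,0.085],[0.0006,0.001,0.103],[0.0006,0.001,0.117],[0.0006,0.001,0.124],[0.0006,0.001,0.1257],[0.0006,0.001,0.1257]],"rot":[[0,0,0.3],[0,0,0.6],[0,0,0.6],[0,0,0.6],[0,0,0.6],[0,0,0.6],[0,0,0.6],[0,0,0.6],[0,0,0.6],[0,0,0.6]]}'
python3 -m inch '{"xyz":[[0,0,0],[0,0,0],[0,0,0],[0,0,0],[0,0,0],[0,0,0],[0,0,0],[0,0,0],[0,0,0],[0,0,0]],"rot":[[0,0,0],[0,0,0],[0,0,0],[0,0,0],[0,0,0],[0,0,0],[0,0,0],[0,0,0],[0,0,0],[0,0,0]]}' 1 80
python3 -m inch '{"xyz":[[0,0,-0.005],[0,0,-0.018],[0,0,-0.036],[0,0,-0.056],[0,0,-0.076],[0,0,-0.096],[0,0,-0.116],[0,0,-0.136],[0,0,-0.15],[0,0,-0.157]],"rot":[[0,0,0],[0,0,0],[0,0,0],[0,0,0],[0,0,0],[0,0,0],[0,0,0],[0,0,0],[0,0,0],[0,0,0]]}'
python3 - <<'E'
from h import *
plan(614.5,164.1,245,126)
E
```

```text
t: 10.3
eef_pos: [625.3, -124.4, 89.0]
ee_rot: [0.64, 0.768, -0.0, -0.0]
force: [-0.5, -0.2, -0.5]
grip_width: 0.547
t: 11.13
eef_pos: [625.7, -124.7, 90.2]
ee_rot: [0.64, 0.769, 0.0, 0.001]
force: [-1.6, 0.4, 6.2]
grip_width: 0.144
t: 11.97
eef_pos: [625.9, -124.6, 249.5]
ee_rot: [0.64, 0.769, 0.001, 0.001]
force: [0.3, 0.1, -3.5]
grip_width: 0.144
t 11.97 pos [ 625.9 -124.6  249.5] ang 100.5 tilt 0.19 F [ 0.3  0.1 -3.5] w 0.144
-> shift m [0.2859 0.0412 0.0043] rotz -25.5
```

```bash
python3 -m inch '{"xyz":[[0.005,0.001,0],[0.015,0.002,0],[0.03,0.004,0],[0.05,0.007,0],[0.07,0.01,0],[0.09,0.013,0],[0.11,0.016,0],[0.13,0.019,0],[0.15,0.022,0],[0.165,0.024,0]],"rot":[[0,0,-1],[0,0,-3],[0,0,-6],[0,0,-9],[0,0,-12],[0,0,-15],[0,0,-18],[0,0,-21],[0,0,-24],[0,0,-25.5]]}'
python3 - <<'E'
from h import *
plan(614.5,164.1,245,126)
E
```

```text
t: 12.8
eef_pos: [618.6, 45.3, 246.2]
ee_rot: [0.451, 0.892, 0.0, -0.0]
force: [-0.4, 0.8, -3.6]
grip_width: 0.144
t 12.8 pos [618.6  45.3 246.2] ang 126.4 tilt 0.04 F [-0.4  0.8 -3.6] w 0.144
-> shift m [0.0981 0.0671 0.0013] rotz 0.4
```

```bash
python3 -m inch '{"xyz":[[0.01,0.006,0],[0.024,0.016,0],[0.04,0.027,0],[0.056,0.038,0],[0.071,0.048,0],[0.084,0.057,0],[0.093,0.064,0],[0.098,0.067,0],[0.098,0.067,0],[0.098,0.067,0]],"rot":[[0,0,0.2],[0,0,0.4],[0,0,0.4],[0,0,0.4],[0,0,0.4],[0,0,0.4],[0,0,0.4],[0,0,0.4],[0,0,0.4],[0,0,0.4]]}'
python3 - <<'E'
from h import *
look("w5",z0=30); plan(614.5,164.1,120,126)
E
```

```text
t: 13.63
eef_pos: [615.7, 160.0, 246.0]
ee_rot: [0.458, 0.889, -0.0, 0.0]
force: [0.4, -0.3, -2.9]
grip_width: 0.148
white [505. 300.] [884.9 213.7] [61.4 58.4] -1.3
white [ 48. 302.] [477.  -86.4] [84.9 45.9] -67.3
white [242. 215.] [597.3 116.1] [171.8  94.1] 36.4
white [240. 125.] [538.7 198.8] [143.4  83. ] 43.3
white [460.  19.] [650.5 378.6] [75.2 32. ] 35.6
t 13.68 pos [615.8 159.5 246. ] ang 125.5 tilt 0.04 F [-0.1 -1.2 -3.5] w 0.145
-> shift m [0.0045 0.0017 0.126 ] rotz -0.5
```

View pics/w5.png

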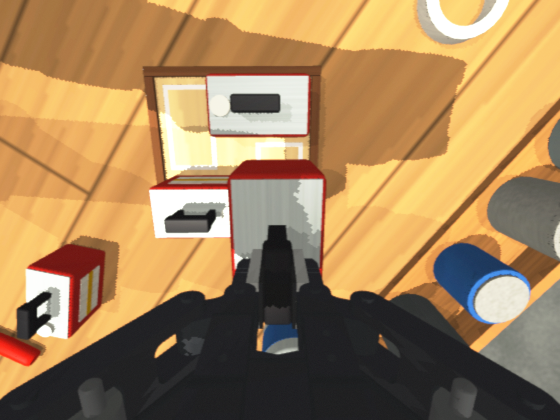

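```bash
python3 -m inch '{"xyz":[[0.003,0.001,0.003],[0.0046,0.0017,0.012],[0.0046,0.0017,0.026],[0.0046,0.0017,0.042],[0.0046,0.0017,0.06],[0.0046,0.0017,0.078],[0.0046,0.0017,0.094],[0.0046,0.0017,0.104],[0.0046,0.0017,0.108],[0.0046,0.0017,0.108]],"rot":[[0,0,-0.3],[0,0,-0.5],[0,0,-0.5],[0,0,-0.5],[0,0,-0.5],[0,0,-0.5],[0,0,-0.5],[0,0,-0.5],[0,0,-0.5],[0,0,-0.5]]}'
python3 - <<'E'
from h import *
plan(614.5,164.1,119.5,126)
E
```

```text
t: 14.52
eef_pos: [613.7, 165.1, 136.8]
ee_rot: [0.454, 0.891, -0.001, -0.001]
force: [-0.2, -0.0, -2.4]
grip_width: 0.144
t 14.52 pos [613.7 165.1 136.8] ang 126.1 tilt 0.11 F [-0.2 -0.  -2.4] w 0.144
-> shift m [-0.0013  0.0001  0.0173] rotz 0.1
```

```bash
python3 -m inch '{"xyz":[[-0.0005,0,0.002],[-0.001,0,0.005],[-0.001,0,0.008],[-0.001,0,0.011],[-0.001,0,0.013],[-0.001,0,0.015],[-0.001,0,0.0165],[-0.001,0,0.0175],[-0.001,0,0.0175],[-0.001,0,0.0175]],"rot":[[0,0,0],[0,0,0],[0,0,0],[0,0,0],[0,0,0],[0,0,0],[0,0,0],[0,0,0],[0,0,0],[0,0,0]]}'
```

```text
t: 15.35
eef_pos: [614.9, 164.6, 120.7]
ee_rot: [0.454, 0.891, 0.0, -0.0]
force: [0.3, 0.1, -3.4]
grip_width: 0.144
```

```bash
python3 -m inch '{"xyz":[[0,0,0.0005],[0,0,0.001],[0,0,0.0015],[0,0,0.0015],[0,0,0.0015],[0,0,0.0015],[0,0,0.0015],[0,0,0.0015],[0,0,0.0015],[0,0,0.0015]],"rot":[[0,0,0],[0,0,0],[0,0,0],[0,0,0],[0,0,0],[0,0,0],[0,0,0],[0,0,0],[0,0,0],[0,0,0]]}'
python3 -m inch '{"xyz":[[0,0,0],[0,0,0],[0,0,0],[0,0,0],[0,0,0],[0,0,0],[0,0,0],[0,0,0],[0,0,0],[0,0,0]],"rot":[[0,0,0],[0,0,0],[0,0,0],[0,0,0],[0,0,0],[0,0,0],[0,0,0],[0,0,0],[0,0,0],[0,0,0]]}' 0.3
python3 -m inch '{"xyz":[[0,0,-0.004],[0,0,-0.012],[0,0,-0.022],[0,0,-0.034],[0,0,-0.048],[0,0,-0.062],[0,0,-0.076],[0,0,-0.088],[0,0,-0.097],[0,0,-0.1]],"rot":[[0,0,0],[0,0,0],[0,0,0],[0,0,0],[0,0,0],[0,0,0],[0,0,0],[0,0,0],[0,0,0],[0,0,0]]}'
python3 - <<'E'
from h import *
plan(465.9,-118.5,217,112.2)
print(np.hypot(465.9,118.5))
E
```

```text
t: 16.18
eef_pos: [615.2, 164.9, 120.3]
ee_rot: [0.454, 0.891, 0.0, 0.0]
force: [-3.7, -0.8, 10.2]
grip_width: 0.144
t: 17.02
eef_pos: [614.9, 164.6, 119.1]
ee_rot: [0.454, 0.891, -0.0, -0.0]
force: [-0.1, -0.2, 0.1]
grip_width: 0.351
t: 17.85
eef_pos: [615.5, 164.8, 221.2]
ee_rot: [0.454, 0.891, 0.001, 0.001]
force: [0.7, -0.1, -0.0]
grip_width: 0.35
t 17.85 pos [615.5 164.8 221.2] ang 126.1 tilt 0.12 F [ 0.7 -0.1 -0. ] w 0.35
-> shift m [-0.141  -0.2876  0.0037] rotz 13.9
480.7338764846929
```

```bash
python3 -m inch '{"xyz":[[-0.008,-0.017,0],[-0.025,-0.05,0],[-0.043,-0.087,0],[-0.061,-0.124,0],[-0.079,-0.161,0],[-0.097,-0.198,0],[-0.115,-0.235,0],[-0.13,-0.266,0],[-0.139,-0.283,0.003],[-0.141,-0.2876,0.003]],"rot":[[0,0,1],[0,0,2],[0,0,4],[0,0,6],[0,0,8],[0,0,10],[0,0,12],[0,0,13],[0,0,13.9],[0,0,13.9]]}' -0.1
python3 - <<'E'
from h import *
look("w6"); plan(465.9,-118.5,89,112.2)
E
```

```text
t: 18.68
eef_pos: [463.2, -122.2, 215.6]
ee_rot: [0.56, 0.828, -0.001, -0.0]
force: [1.2, 0.2, 0.8]
grip_width: 0.551
white [281. 196.] [ 466.  -117.9] [90.4 50.5] -67.6
white [499.  11.] [579.5  97.3] [92.  25.8] 21.9
t 18.73 pos [ 463.8 -121.2  215.8] ang 111.9 tilt 0.07 F [ 0.  -0.3 -0.3] w 0.55
-> shift m [0.0018 0.0031 0.1268] rotz -0.3
```

```bash
python3 -m inch '{"xyz":[[0.001,0.002,0.008],[0.0014,0.002,0.025],[0.0014,0.002,0.045],[0.0014,0.002,0.065],[0.0014,0.002,0.085],[0.0014,0.002,0.103],[0.0014,0.002,0.117],[0.0014,0.002,0.124],[0.0014,0.002,0.1268],[0.0014,0.002,0.1268]],"rot":[[0,0,0],[0,0,0],[0,0,0],[0,0,0],[0,0,0],[0,0,0],[0,0,0],[0,0,0],[0,0,0],[0,0,0]]}'
python3 -m inch '{"xyz":[[0,0,0],[0,0,0],[0,0,0],[0,0,0],[0,0,0],[0,0,0],[0,0,0],[0,0,0],[0,0,0],[0,0,0]],"rot":[[0,0,0],[0,0,0],[0,0,0],[0,0,0],[0,0,0],[0,0,0],[0,0,0],[0,0,0],[0,0,0],[0,0,0]]}' 1 80
python3 -m inch '{"xyz":[[0,0,-0.005],[0,0,-0.018],[0,0,-0.036],[0,0,-0.056],[0,0,-0.076],[0,0,-0.096],[0,0,-0.116],[0,0,-0.136],[0,0,-0.15],[0,0,-0.157]],"rot":[[0,0,0],[0,0,0],[0,0,0],[0,0,0],[0,0,0],[0,0,0],[0,0,0],[0,0,0],[0,0,0],[0,0,0]]}'
python3 - <<'E'
from h import *
plan(492.7,154.7,245,126)
E
```

```text
t: 19.57
eef_pos: [466.9, -115.6, 88.8]
ee_rot: [0.557, 0.83, 0.0, -0.001]
force: [0.3, 0.2, -0.2]
grip_width: 0.552
t: 20.4
eef_pos: [466.9, -116.8, 90.1]
ee_rot: [0.558, 0.83, 0.0, 0.0]
force: [-2.7, 0.7, 7.2]
grip_width: 0.144
t: 21.23
eef_pos: [467.3, -116.7, 248.7]
ee_rot: [0.558, 0.83, 0.0, 0.001]
force: [0.1, -0.2, -3.3]
grip_width: 0.149
t 21.23 pos [ 467.3 -116.7  248.7] ang 112.2 tilt 0.16 F [ 0.1 -0.2 -3.3] w 0.149
-> shift m [0.2418 0.1259 0.0035] rotz -13.8
```

```bash
python3 -m inch '{"xyz":[[0.005,0.003,0],[0.015,0.008,0],[0.029,0.015,0],[0.046,0.024,0],[0.063,0.033,0],[0.08,0.042,0],[0.097,0.051,0],[0.113,0.059,0],[0.127,0.066,0],[0.139,0.072,0]],"rot":[[0,0,-1],[0,0,-2],[0,0,-4],[0,0,-6],[0,0,-8],[0,0,-10],[0,0,-12],[0,0,-13],[0,0,-13.8],[0,0,-13.8]]}'
python3 - <<'E'
from h import *
plan(492.7,154.7,245,126)
E
```

```text
t: 22.07
eef_pos: [481.0, 41.5, 246.3]
ee_rot: [0.453, 0.891, 0.0, -0.0]
force: [0.1, 0.1, -2.4]
grip_width: 0.15
t 22.07 pos [481.   41.5 246.3] ang 126.1 tilt 0.02 F [ 0.1  0.1 -2.4] w 0.15
-> shift m [0.0845 0.0762 0.0013] rotz 0.1
```

```bash
python3 -m inch '{"xyz":[[0.009,0.008,0],[0.021,0.019,0],[0.035,0.031,0],[0.049,0.044,0],[0.062,0.056,0],[0.073,0.066,0],[0.081,0.073,0],[0.0845,0.0762,0],[0.0845,0.0762,0],[0.0845,0.0762,0]],"rot":[[0,0,0],[0,0,0],[0,0,0],[0,0,0],[0,0,0],[0,0,0],[0,0,0],[0,0,0],[0,0,0],[0,0,0]]}'
python3 - <<'E'
from h import *
look("w7",z0=30); plan(492.7,154.7,120,126)
cv2.imwrite("pics/top7.png",optics.grab_frame("top")[:,:,::-1])
E
```

```text
t: 22.9
eef_pos: [492.9, 152.0, 246.2]
ee_rot: [0.454, 0.891, -0.0, -0.0]
force: [0.8, 0.1, -2.6]
grip_width: 0.147
white [378. 255.] [615.5 165.3] [90.6 51. ] -53.5
white [316. 199.] [526.1 174.8] [207.5  94.6] 54.6
white [534.  64.] [600.8 381.2] [69.8 53.4] -38.8
t 22.95 pos [493.  151.6 246.2] ang 125.9 tilt 0.03 F [ 0.5  0.2 -3.1] w 0.145
-> shift m [0.0027 0.0016 0.1262] rotz -0.1
```

View pics/w7.png

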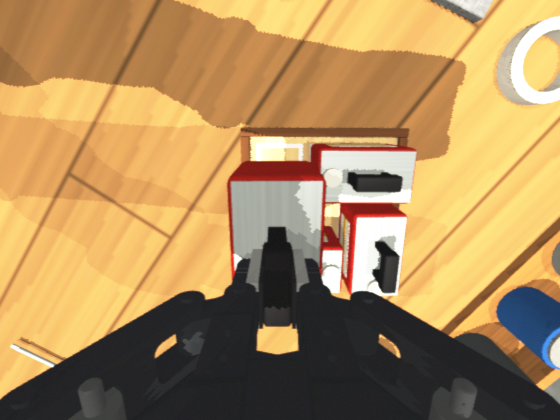

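```bash
python3 -m inch '{"xyz":[[0.001,0.0007,0.003],[0.0017,0.0012,0.012],[0.0017,0.0012,0.026],[0.0017,0.0012,0.042],[0.0017,0.0012,0.06],[0.0017,0.0012,0.078],[0.0017,0.0012,0.094],[0.0017,0.0012,0.104],[0.0017,0.0012,0.107],[0.0017,0.0012,0.107]],"rot":[[0,0,0],[0,0,0],[0,0,0],[0,0,0],[0,0,0],[0,0,0],[0,0,0],[0,0,0],[0,0,0],[0,0,0]]}'
python3 - <<'E'
from h import *
plan(492.7,154.7,119.5,126)
p=optics.camera_params("wrist"); im=cv2.imread("pics/w5.png")
E
```

```text
t: 23.83
eef_pos: [492.6, 154.3, 138.6]
ee_rot: [0.454, 0.891, -0.0, -0.001]
force: [-0.6, -0.0, -1.8]
grip_width: 0.144
t 23.83 pos [492.6 154.3 138.6] ang 126.0 tilt 0.08 F [-0.6 -0.  -1.8] w 0.144
-> shift m [0.0003 0.0003 0.0191] rotz -0.0
```

```bash
python3 -m inch '{"xyz":[[0,0,0.002],[0,0,0.005],[0,0,0.008],[0,0,0.011],[0,0,0.014],[0,0,0.016],[0,0,0.018],[0,0,0.0195],[0,0,0.02],[0,0,0.02]],"rot":[[0,0,0],[0,0,0],[0,0,0],[0,0,0],[0,0,0],[0,0,0],[0,0,0],[0,0,0],[0,0,0],[0,0,0]]}'
```

```text
t: 24.67
eef_pos: [493.3, 154.8, 120.3]
ee_rot: [0.454, 0.891, 0.0, 0.0]
force: [-5.9, -1.2, 16.0]
grip_width: 0.147
```

Seated on the deck (contact felt). Release and rise.

```bash
python3 -m inch '{"xyz":[[0,0,0],[0,0,0],[0,0,0],[0,0,0],[0,0,0],[0,0,0],[0,0,0],[0,0,0],[0,0,0],[0,0,0]],"rot":[[0,0,0],[0,0,0],[0,0,0],[0,0,0],[0,0,0],[0,0,0],[0,0,0],[0,0,0],[0,0,0],[0,0,0]]}' 0.3
python3 -m inch '{"xyz":[[0,0,-0.004],[0,0,-0.012],[0,0,-0.026],[0,0,-0.045],[0,0,-0.065],[0,0,-0.085],[0,0,-0.105],[0,0,-0.125],[0,0,-0.14],[0,0,-0.15]],"rot":[[0,0,0],[0,0,0],[0,0,0],[0,0,0],[0,0,0],[0,0,0],[0,0,0],[0,0,0],[0,0,0],[0,0,0]]}'
python3 -m inch '{"xyz":[[-0.02,0,0],[-0.06,0,0],[-0.1,0,0],[-0.14,0,0],[-0.18,0,0],[-0.21,0,0],[-0.23,0,0],[-0.24,0,0],[-0.24,0,0],[-0.24,0,0]],"rot":[[0,0,0],[0,0,0],[0,0,0],[0,0,0],[0,0,0],[0,0,0],[0,0,0],[0,0,0],[0,0,0],[0,0,0]]}'
python3 - <<'E'
from h import *
plan(0,0,0,0)
p=optics.camera_params("top"); im=optics.grab_frame("top")[:,:,::-1].copy(); cv2.imwrite("pics/top9.png",im)
w,_=look("w9",z0=30)
a=cv2.resize(im[130:275,150:300],None,fx=3,fy=3,interpolation=cv2.INTER_CUBIC); b=cv2.imread("pics/w9.png")[:,:,:]
b=cv2.resize(b,(350,262)); o=np.zeros((435,800,3),np.uint8); o[:,:450]=a; o[:262,450:]=b; cv2.imwrite("pics/c9.png",o)
E
```

```text
t: 25.5
eef_pos: [493.0, 154.5, 119.3]
ee_rot: [0.454, 0.891, 0.0, -0.0]
force: [0.2, 0.5, -0.5]
grip_width: 0.347
t: 26.33
eef_pos: [493.3, 154.8, 271.8]
ee_rot: [0.454, 0.891, 0.001, 0.001]
force: [-0.8, 0.7, 0.3]
grip_width: 0.346
t: 27.17
eef_pos: [633.5, -38.8, 269.2]
ee_rot: [0.454, 0.891, 0.0, -0.0]
force: [-0.3, 0.9, 0.4]
grip_width: 0.348
t 27.17 pos [633.5 -38.8 269.2] ang 126.0 tilt 0.06 F [-0.3  0.9  0.4] w 0.348
-> shift m [ 0.4034 -0.4897  0.2696] rotz 126.0
white [425. 272.] [830.4  -9.7] [221.9  85.4] 6.0
white [549. 241.] [911.2  96. ] [81.8 30.9] -38.7
white [392.  30.] [626.4 150.1] [51.7 50.9] -53.8
white [303.  27.] [559.8 103.7] [96.  48.2] 36.1
```

View pics/c9.png

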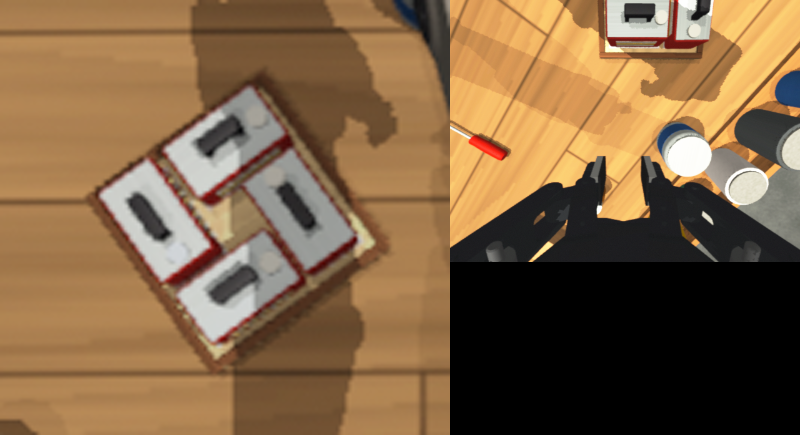

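Run:
```python
from h import *
p=optics.camera_params("top"); im=cv2.imread("pics/top9.png"); H,S,V=cv2.split(cv2.cvtColor(im,cv2.COLOR_BGR2HSV))
m=((S<45)&(V>110)).astype(np.uint8)*255; m=cv2.morphologyEx(m,cv2.MORPH_CLOSE,np.ones((3,3)))
c0=np.array([553.6,159.4]);a=np.deg2rad(36);M=np.array([[np.cos(a),np.sin(a)],[-np.sin(a),np.cos(a)]])
for c in cv2.findContours(m,cv2.RETR_EXTERNAL,cv2.CHAIN_APPROX_NONE)[0]:
    if cv2.contourArea(c)>150 and 150<c[:,0,1].mean()<260 and 170<c[:,0,0].mean()<290:
        r=rect(p,c,105); print("slab xy",(M@(r[0]-c0)).round(1),np.round(r[1],1),"ang",round(r[2]-36,1))
```

```text
slab xy [-56.5  29.7] [90.3 56.1] ang -89.0
slab xy [32.6 50.1] [90.4 56.6] ang -0.3
slab xy [-35.5 -50.6] [97.9 52. ] ang 0.7
slab xy [ 51.8 -32.6] [89.7 50.3] ang -89.5
```

```bash
python3 -c "
from plant import workorder; print(workorder.finish_job())"
```

```text
the job is handed in; nothing more can be done
None
```

I lifted the three loose tins one at a time by their bars and set them on the three empty outlines. Each was let go only after the force reading showed it touching the deck. I handed the job in at about 27 s of the 72 s allowed, with the gripper clear of everything.

**Final check:** The last overhead picture shows the complete pinwheel, all four tins inside the lip. The measured lid centres were 0.6 to 5 mm from the outline centres, against a limit of 10 mm. The angles were within about 1° (the limit is 0.12 rad, about 7°).

**Disagreement:** The largest reading, about 5 mm, is the last tin. Its lid mask came out 56 mm wide instead of about 50 mm, so I think it caught part of the red side. The gripper let that tin go less than 1 mm from its target.

**Not measured:** I didn't measure how upright the tins stand; in the pictures they look upright. tin0 measured about 2 mm from its outline. I saw no sign of a bystander being touched, but did not measure where they ended up.

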